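# Strip the texture-roller arbor

### The arm

A 6-joint arm with a two-finger parallel gripper is mounted at the origin on the work surface. World frame = base frame: x ahead of the robot, y to its left, z up, the work surface at z = 0. Lengths are in m, angles in rad, forces in N, time in s.
With the tool pointing down it reaches from about 0.35 to 0.975 m from the base axis. Payload 4.9 kg.
Tool frame: the origin (TCP) lies between the finger pads; the fingertips stand 25 mm ahead of it and the grasp point (between the pads) lies 6 mm ahead of it; z points along the fingers, y is the line along which they close (so a half turn about z gives the same grasp; the last joint's range is limited). The gripper opens to 85 mm and grips with 20 to 120 N. Pads are 22 mm wide; open, the fingers measure 114 mm over their backs; the gripper's body (76 mm by 85 mm) begins 54 mm behind the grasp point. The pads swing forward as they close: fully open they stand 13 mm farther back than shut.
Start: joints at [1.211, 0.053, 1.613, -0, 1.476, -0.119], TCP at [0.149, 0.607, 0.256] pointing down, gripper open.
Joint ranges: [-3.01, 3.01], [-1.01, 2.22], [0.06, 2.58], [-1.02, 4.17], [0.09, 2.62], [-3.14, 3.14]. Speed limits (rad/s): [2.57, 2.57, 3.14, 3.14, 3.14, 3.14].

### API

Orientations are given as a unit quaternion [w, x, y, z].
In Python, from plant import manip gives the robot as it stands.
- The arm moves only by the shell command python3 -m inch 'ROWS'. ROWS is JSON, a list of rows, each a list of 3 entries, a list of its own where there are three numbers: the shift along the tool's x, y, z in m, then the turn, a rotation vector about the tool's x, y, z in rad, then the opening, from 0 (shut) to 1 (fully open). A call has 1 to 8 rows; each row shifts and turns the commanded pose from where the row before left it, along the tool's axes as they then stand; what a row does not reach is not made up. A row lasts 1/10 s, in which the tool goes at most 50 mm and 8.59 degrees, less where a joint would pass 70% of its speed; a pose out of reach is approached as far as the arm can. A call with a gripper value outside its range is refused whole. The fingers move at their own pace and stop on an object; the grip force is fixed at half the most. Time passes only in rows, so rows that do not move let the fingers close. It gives the time, the measured TCP pose, the force, the opening and the grip force at its end, in the units of the state.
- manip.state(): the state, without advancing time (a new reading comes with each control period).
- manip.grab_frame(name): name is "scene" or "top"; returns (picture, depth): 480x640x3 uint8, red, green, blue; 480x640 float32, m along the optical axis (not along the pixel's ray), 0 where there is no reading.
- manip.camera_params(name): a dict with "camera_matrix" (3x3 intrinsics, pixels), "k1" (the pictures are not rectified: a ray, as slopes to the right and down, at radius r is drawn at 1 + k1 r^2 times it, then the intrinsics apply), "rvec" (rotation vector, rad) and "tvec" (3), from world to camera coordinates, as OpenCV has them. Camera axes: x right, y down, z forward; pixel columns grow to the right and rows downward; lengths in m; the calibration is good to about 2 mm. A picture is of the moment at which its call begins. camera_params takes no time and is no camera call.
- manip.job_done(): hands the job in; it is judged then, once.
Trained networks look in the newest picture that a camera, given by its name, has taken for a name from the list of things; names that differ only in an ending like _2 or _b are one class to them, and where a whole thing is asked for, a point or a joint stands for the part that bears it (a point fixed in the world has none). Each returns a list of dicts, best first, with "score" (0 to 1); they miss things now and then, are a little off and sometimes report something else, mostly with a low value. They report only what shows in the picture. A call takes as long as a camera call.
- manip.look_for(camera, label): "point" ([x, y, z] in m, in world coordinates, good to about 4 mm: the middle of the surface that is visible of it).
The state is a dict: "time": time; "joint_pos": joint angles; "joint_vel": joint speeds; "joint_efforts": joint torques, N m; "tool_pos": TCP position; "tool_rot": TCP orientation; "contact_force": force on the tool from outside, world axes, zero at the start; "ft_torque": the same for the moment, N m; "gripper_width": opening from 0.0 (shut) to 1.0 (fully open); "grasp_force": force on a finger pad.
Only numpy, scipy, OpenCV 4.12 (cv2) and the standard library are available. Lean on these libraries where they do the work, as an engineer would, in place of code of your own. Each camera call takes 0.05 s, during which the arm holds its last target. There are 200 camera calls.

### The job

Clear the roller arbor: slide the metal stop collar off the free end of the bar and lay it on the shortest wooden rest, then slide the two clay rollers off one after the other and lay each, on its side along the rails, on the rest that fits its length: the wide roller on the longest rest, the narrow one on the middle-sized rest. Take one part at a time, centre each on its rest, let none of them fall or touch the bench top, and leave the jar, bowl and brush alone.

Things in the scene. Friction and masses are not known exactly. Their poses are not given: they have to be found in the camera images.
- bar_end (a point): centre of the end face of the free end of a horizontal steel bar 14 mm in diameter, on its axis, 120 mm above the bench. y: along the bar from the free end in to its fixed post (132 mm tall, near face 177 mm in; its 12 mm foot starts 157 mm in); z up. From the free end inwards hang the collar, then the two rollers in either order, 5 to 30 mm apart; only bench lies below.
- collar_center (a point): centre of the aluminium stop collar: plain ring 40 mm in outer diameter, 22 mm bore, 24 mm long, nominally 60 g, hung nearest the free end. It is a slip fit with no screw. Starts hung on the bar, its bore resting on the top of the bar, so its centre is 4 mm below the bar's axis; loose, free to turn and slide. y axis: its bore axis.
- wide_roller_center (a point): centre of the wide bisque (terracotta) clay texture roller, a straight tube 46 mm in outer diameter with a 22 mm bore, 54 mm long, with shallow grooves round it, nominally 140 g. Starts hung on the bar, its bore resting on the top of the bar, so its centre is 4 mm below the bar's axis; loose, free to turn and slide. y axis: its bore axis.
- narrow_roller_center (a point): centre of the narrow bisque (terracotta) clay texture roller, a straight tube 46 mm in outer diameter with a 22 mm bore, 34 mm long, with low flutes along it, nominally 90 g. Starts hung on the bar, its bore resting on the top of the bar, so its centre is 4 mm below the bar's axis; loose, free to turn and slide. y axis: its bore axis.
- collar_rest_seat (a point): a small wooden rest fixed on the plywood board: two parallel round rails (8 mm diameter, centres 26 mm apart) on a 36 mm wide base; this is the shortest, rails 30 mm long. The point is where the centre of a collar lying centred on the rails is (42 mm above the bench). y: along the rails; z up. The three rests stand end to end in a row, 78 mm apart, in any order.
- narrow_rest_seat (a point): a small wooden rest fixed on the plywood board: two parallel round rails (8 mm diameter, centres 26 mm apart) on a 36 mm wide base; this is the middle-sized one, rails 46 mm long. The point is where the narrow roller's centre is when it lies centred on the rails (46 mm above the bench). y axis: along the rails; z up.
- wide_rest_seat (a point): a small wooden rest fixed on the plywood board: two parallel round rails (8 mm diameter, centres 26 mm apart) on a 36 mm wide base; this is the longest, rails 66 mm long. The point is where the wide roller's centre is when it lies centred on the rails (46 mm above the bench). y axis: along the rails; z up.
- board: plywood board 130 x 270 x 12 mm, fixed flat on the bench, that carries the three rests along its long (y) axis; origin at the centre of its underside.
- glaze_jar: bystander: capped glass jar, 60 mm diameter, 80 mm tall, loose; origin at the centre of its underside.
- bowl: bystander: white bowl, 104 mm across the rim, 50 mm tall, loose; origin at the centre of its underside.
- glaze_brush: bystander: brush lying on the bench beyond the arbor, loose; its handle points along -x of its frame.

How it is judged:
On the way, in this order (a step that is already met when the one before it is completed fails the run):
1. the collar is off the free end of the bar, both rollers still on it (y of collar_center in the frame of bar_end below -0.014 m and y of each of wide_roller_center, narrow_roller_center in the frame of bar_end above 0.005 m and x of wide_roller_center in the frame of bar_end between -0.012 and 0.012 m and z of wide_roller_center in the frame of bar_end between -0.012 and 0.012 m and x of narrow_roller_center in the frame of bar_end between -0.012 and 0.012 m and z of narrow_roller_center in the frame of bar_end between -0.012 and 0.012 m), for 0.05 s.
2. the collar lies on the shortest rest, let go, both rollers still on the bar (x of collar_center in the frame of collar_rest_seat between -0.005 and 0.005 m and y of collar_center in the frame of collar_rest_seat between -0.01 and 0.01 m and z of collar_center in the frame of collar_rest_seat between -0.004 and 0.004 m and angle between the y axis of collar_center and the y axis of collar_rest_seat, either way round below 0.15 rad and linear speed of collar below 0.03 m/s and contact force between the fingers and collar below 0.3 N and y of each of wide_roller_center, narrow_roller_center in the frame of bar_end above 0.005 m and x of wide_roller_center in the frame of bar_end between -0.012 and 0.012 m and z of wide_roller_center in the frame of bar_end between -0.012 and 0.012 m and x of narrow_roller_center in the frame of bar_end between -0.012 and 0.012 m and z of narrow_roller_center in the frame of bar_end between -0.012 and 0.012 m), for 0.2 s.
3. one roller lies on the rest that fits it, let go, the other still on the bar ((((x of wide_roller_center in the frame of wide_rest_seat between -0.005 and 0.005 m and y of wide_roller_center in the frame of wide_rest_seat between -0.01 and 0.01 m and z of wide_roller_center in the frame of wide_rest_seat between -0.004 and 0.004 m and angle between the y axis of wide_roller_center and the y axis of wide_rest_seat, either way round below 0.15 rad and linear speed of wide_roller below 0.03 m/s and contact force between the fingers and wide_roller below 0.3 N) and (y of narrow_roller_center in the frame of bar_end above 0.005 m and x of narrow_roller_center in the frame of bar_end between -0.012 and 0.012 m and z of narrow_roller_center in the frame of bar_end between -0.012 and 0.012 m)) or ((x of narrow_roller_center in the frame of narrow_rest_seat between -0.005 and 0.005 m and y of narrow_roller_center in the frame of narrow_rest_seat between -0.01 and 0.01 m and z of narrow_roller_center in the frame of narrow_rest_seat between -0.004 and 0.004 m and angle between the y axis of narrow_roller_center and the y axis of narrow_rest_seat, either way round below 0.15 rad and linear speed of narrow_roller below 0.03 m/s and contact force between the fingers and narrow_roller below 0.3 N) and (y of wide_roller_center in the frame of bar_end above 0.005 m and x of wide_roller_center in the frame of bar_end between -0.012 and 0.012 m and z of wide_roller_center in the frame of bar_end between -0.012 and 0.012 m)))), for 0.2 s.
At the end, for the whole second after the job is handed in: The collar lies on the shortest rest, the narrow roller on the middle-sized rest and the wide roller on the longest, each seated on both rails (within 5 mm across, 4 mm in height), within 10 mm of the rest's middle along the rails, its bore along the rails within 0.15 rad, at rest and let go (x of collar_center in the frame of collar_rest_seat between -0.005 and 0.005 m and y of collar_center in the frame of collar_rest_seat between -0.01 and 0.01 m and z of collar_center in the frame of collar_rest_seat between -0.004 and 0.004 m and angle between the y axis of collar_center and the y axis of collar_rest_seat, either way round below 0.15 rad and linear speed of each of collar, wide_roller, narrow_roller below 0.03 m/s and contact force between the fingers and collar below 0.3 N and x of wide_roller_center in the frame of wide_rest_seat between -0.005 and 0.005 m and y of wide_roller_center in the frame of wide_rest_seat between -0.01 and 0.01 m and z of wide_roller_center in the frame of wide_rest_seat between -0.004 and 0.004 m and angle between the y axis of wide_roller_center and the y axis of wide_rest_seat, either way round below 0.15 rad and contact force between the fingers and wide_roller below 0.3 N and x of narrow_roller_center in the frame of narrow_rest_seat between -0.005 and 0.005 m and y of narrow_roller_center in the frame of narrow_rest_seat between -0.01 and 0.01 m and z of narrow_roller_center in the frame of narrow_rest_seat between -0.004 and 0.004 m and angle between the y axis of narrow_roller_center and the y axis of narrow_rest_seat, either way round below 0.15 rad and contact force between the fingers and narrow_roller below 0.3 N); the robot touches nothing.
It fails at once if the collar or a roller falls to or is put on the bench top (height (world z) of any of wide_roller_center, narrow_roller_center, collar_center below 0.029 m).
It fails at once if the jar, bowl or brush is moved by more than 30 mm (distance of any of glaze_jar, bowl, glaze_brush from where it was at the start of the episode above 0.03 m).
It also fails if it takes over 61 s, if anything falls off the work surface, if the arm or the gripper's body presses on something with over 40 N, if the wrist force passes 120 N, or if a joint passes its speed limit or range.

## Working session

There is one attempt and no reset: what is moved stays moved. The work goes in short steps, Python scripts to look and compute and a shell command to move; the robot and the scene stay as the last step left them, time stands still between calls to the robot, and variables do not carry over. Pictures are saved under pics/ and viewed, at most 10 in all, crops included, and the job is handed in when it is done.

```bash
mkdir -p pics; ls; cat > h.py <<'E'
import numpy as np, cv2
from plant import manip
def cam(n):
    c=manip.camera_params(n); R=cv2.Rodrigues(np.array(c["rvec"],float))[0]
    return np.array(c["camera_matrix"],float),float(c["k1"]),R,np.array(c["tvec"],float).ravel()
def cloud(n,d):
    K,k1,R,t=cam(n); v,u=np.mgrid[0:480,0:640]
    p=np.stack([u,v],-1).reshape(-1,1,2).astype(float)
    xy=cv2.undistortPoints(p,K,np.array([k1,0,0,0.])).reshape(480,640,2)
    P=np.concatenate([xy*d[...,None],d[...,None]],-1)
    return (P-t)@R
def proj(n,P):
    K,k1,R,t=cam(n)
    return cv2.projectPoints(np.atleast_2d(np.array(P,float)),cv2.Rodrigues(R)[0],t,K,np.array([k1,0,0,0.]))[0].reshape(-1,2)
def snap(n,f):
    im,d=manip.grab_frame(n); cv2.imwrite(f"pics/{f}.png",im[...,::-1]); np.save(f"pics/{f}.npy",d); return im,d
E
python3 - <<'E'
from h import *
np.set_printoptions(precision=4,suppress=True)
for n in("scene","top"):
    snap(n,n+"0")
    for l in("bar_end","collar_center","wide_roller_center","narrow_roller_center","collar_rest_seat","narrow_rest_seat","wide_rest_seat","board","glaze_jar","bowl","glaze_brush"):
        r=manip.look_for(n,l); print(n,l,[(np.round(x["point"],3).tolist(),round(x["score"],2)) for x in r[:2]])
    K,k1,R,t=cam(n); print(n,K[0,0],"pos",-R.T@t,"fwd",R[2])
print(manip.state())
E
```

```text
pics
scene bar_end [([0.541, 0.298, 0.013], 0.78), ([0.51, -0.269, 0.017], 0.22)]
scene collar_center [([0.523, 0.135, 0.132], 0.77), ([0.527, -0.19, 0.02], 0.66)]
scene wide_roller_center [([0.538, 0.241, 0.127], 0.82)]
scene narrow_roller_center [([0.527, 0.184, 0.13], 0.74)]
scene collar_rest_seat [([0.529, -0.19, 0.017], 0.58)]
scene narrow_rest_seat [([0.541, -0.119, 0.022], 0.64)]
scene wide_rest_seat [([0.511, -0.267, 0.016], 0.83)]
scene board [([0.542, -0.188, 0.015], 0.76)]
scene glaze_jar [([0.776, 0.077, 0.066], 0.71)]
scene bowl [([0.766, -0.057, 0.024], 0.58), ([0.54, 0.24, 0.13], 0.31)]
scene glaze_brush [([0.721, 0.274, 0.016], 0.86)]
scene 545.6044091202498 pos [ 1.2008 -0.1609  0.7949] fwd [-0.6335  0.1733 -0.7541]
top bar_end [([0.518, 0.305, 0.012], 0.82)]
top collar_center [([0.522, 0.243, 0.137], 0.65), ([0.509, 0.133, 0.132], 0.62)]
top wide_roller_center [([0.52, 0.243, 0.135], 0.92), ([0.526, -0.182, 0.014], 0.67)]
top narrow_roller_center [([0.515, 0.187, 0.137], 0.78)]
top collar_rest_seat [([0.528, -0.191, 0.018], 0.53)]
top narrow_rest_seat [([0.54, -0.11
[... 232 characters left out ...]
2, 0.244, 0.135], 0.62), ([0.793, -0.055, 0.024], 0.61)]
top glaze_brush [([0.703, 0.265, 0.018], 0.92)]
top 487.18252121896177 pos [ 0.4791 -0.0024  0.9214] fwd [ 0.1704 -0.0158 -0.9853]
{'time': 1.2, 'joint_pos': array([ 1.211 ,  0.0527,  1.6129,  0.    ,  1.476 , -0.119 ]), 'joint_vel': array([ 0.0006, -0.0009,  0.0004, -0.0005,  0.0012,  0.0004]), 'joint_efforts': array([  0.0018, -39.3664, -37.047 ,  -0.    ,   0.0007,  -0.    ]), 'tool_pos': array([0.149 , 0.6069, 0.2563]), 'tool_rot': array([-0.    ,  0.1201,  0.9928, -0.    ]), 'contact_force': array([-0.2206, -0.6349, -0.1569]), 'ft_torque': array([ 0.0329, -0.0186,  0.0392]), 'grasp_force': 0.0, 'gripper_width': 1.0036654431936485}
```

View pics/top0.png

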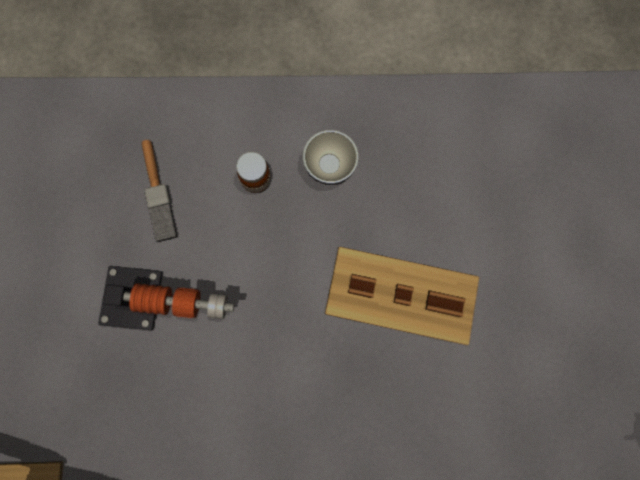

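View pics/scene0.png

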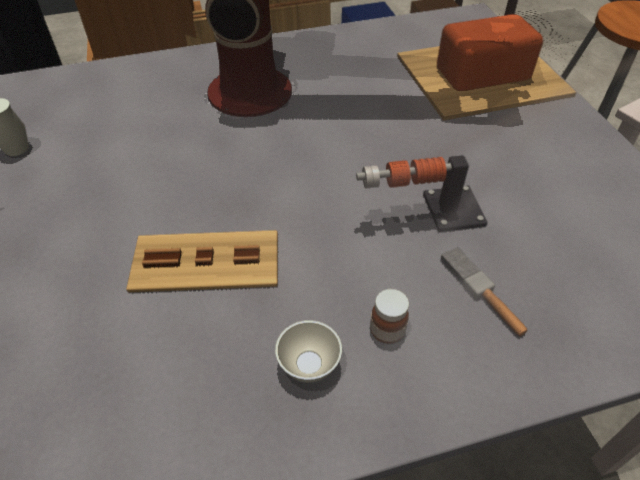

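```bash
python3 - <<'E'
from h import *
np.set_printoptions(precision=4,suppress=True)
def rectfit(p):
    r=cv2.minAreaRect((p*1000).astype(np.float32)); return np.round(r[0],1),np.round(r[1],1),round(r[2],1)
for n in("top","scene"):
    P=cloud(n,np.load(f"pics/{n}0.npy")).reshape(-1,3)
    x,y,z=P.T
    A=P[(abs(x-.53)<.09)&(abs(y-.2)<.2)&(z>.1)&(z<.16)]
    print(n,"arbor",len(A))
    # slice along y: ridge top x by highest
    for y0 in np.arange(.09,.34,.01):
        s=A[abs(A[:,1]-y0)<.005]
        if len(s)>5: print(round(y0,3),len(s),"x",s[:,0].min().round(4),s[:,0].max().round(4),"zmax",np.percentile(s[:,2],97).round(4),"xattop",s[s[:,2]>np.percentile(s[:,2],80)][:,0].mean().round(4))
    B=P[(abs(x-.53)<.12)&(abs(y+.19)<.17)&(z>.005)&(z<.06)]
    print("board",rectfit(B[:,:2]),np.median(B[:,2]))
    for c in((.54,-.117),(.528,-.19),(.51,-.267)):
        m=B[(B[:,2]>.021)&(np.hypot(B[:,0]-c[0],B[:,1]-c[1])<.045)]
        print("rest",c,len(m),rectfit(m[:,:2]) if len(m) else 0,np.percentile(m[:,2],[5,50,95]) if len(m) else 0)
E
```

```text
top arbor 2971
0.11 37 x 0.5004 0.5132 zmax 0.1282 xattop 0.5082
0.12 90 x 0.5005 0.5284 zmax 0.1354 xattop 0.5152
0.13 173 x 0.4895 0.5285 zmax 0.1381 xattop 0.5107
0.14 155 x 0.4897 0.5301 zmax 0.1378 xattop 0.5101
0.15 81 x 0.4915 0.5283 zmax 0.1369 xattop 0.5096
0.16 55 x 0.506 0.519 zmax 0.1295 xattop 0.5131
0.17 220 x 0.4921 0.5371 zmax 0.1398 xattop 0.5156
0.18 178 x 0.4921 0.5392 zmax 0.1411 xattop 0.5147
0.19 185 x 0.4924 0.5393 zmax 0.1408 xattop 0.5157
0.2 170 x 0.4943 0.5409 zmax 0.1406 xattop 0.5177
0.21 43 x 0.496 0.5249 zmax 0.1339 xattop 0.508
0.22 255 x 0.4979 0.5429 zmax 0.1399 xattop 0.5206
0.23 186 x 0.498 0.5433 zmax 0.1406 xattop 0.5221
0.24 176 x 0.4998 0.5453 zmax 0.1401 xattop 0.5222
0.25 174 x 0.5016 0.5469 zmax 0.1402 xattop 0.5234
0.26 173 x 0.5019 0.5475 zmax 0.1408 xattop 0.5256
0.27 120 x 0.5037 0.5491 zmax 0.1408 xattop 0.5258
0.28 69 x 0.5213 0.5434 zmax 0.1311 xattop 0.5306
0.29 182 x 0.5134 0.5453 zmax 0.1342 xattop 0.53
0.3 132 x 0.515 0.5454 zmax 0.1348 xattop 0.5297
0.31 113 x 0.5153 0.5473 zmax 0.1348 xattop 0.5307
board (array([ 530.8, -186.9])
[... 1097 characters left out ...]
.1402 xattop 0.525
0.26 128 x 0.5099 0.549 zmax 0.1406 xattop 0.5267
0.27 73 x 0.5082 0.5491 zmax 0.1405 xattop 0.5268
0.28 52 x 0.523 0.5442 zmax 0.1279 xattop 0.5303
0.29 173 x 0.5118 0.5472 zmax 0.1343 xattop 0.5298
0.3 124 x 0.5132 0.5476 zmax 0.1352 xattop 0.5303
0.31 100 x 0.5137 0.5478 zmax 0.1339 xattop 0.5294
board (array([ 542.9, -189.1]), array([288.6, 214.3]), 88.6) 0.01217850333960652
rest (0.54, -0.117) 254 (array([ 546.3, -112.7]), array([45.8, 34.1]), 75.7) [0.0212 0.0242 0.0278]
rest (0.528, -0.19) 163 (array([ 524.5, -203.3]), array([60.3, 36.2]), 77.3) [0.0214 0.024  0.0273]
rest (0.51, -0.267) 327 (array([ 510.6, -264.4]), array([66.2, 35.8]), 77.2) [0.0214 0.0241 0.0274]
```

The overview shows the arbor with its free end at (232,308) in the top picture. From there inwards come the collar (217,306), the fluted narrow roller (185,303) and the grooved wide roller (150,299). The rests on the board are middle (362,286), shortest (403,294) and longest (446,303). This agrees with the networks and the depth, so I'll now fit the exact axes.

```bash
cat > fit.py <<'E'
from h import *
from scipy.optimize import least_squares
np.set_printoptions(precision=4,suppress=True)
for n in("top","scene"):
    P=cloud(n,np.load(f"pics/{n}0.npy")).reshape(-1,3); x,y,z=P.T
    A=P[(abs(x-.53)<.06)&(y>.09)&(y<.275)&(z>.1)&(z<.16)]
    parts=[((.126,.147),.020),((.172,.20),.023),((.222,.268),.023)]
    S=[(A[(A[:,1]>a)&(A[:,1]<b)&(A[:,2]>.118)],r) for (a,b),r in parts]
    def res(q):
        x0,s,zc=q;c=1/np.hypot(1,s)
        return np.concatenate([np.hypot((p[:,0]-x0-s*(p[:,1]-.2))*c,p[:,2]-zc)-r for p,r in S])
    q=least_squares(res,[.516,.13,.116],loss="soft_l1",f_scale=.001).x
    ang=np.arctan(q[1]); u=np.array([np.sin(ang),np.cos(ang)]); o=np.array([q[0],.2])
    print(n,"x@y=.2",q,"deg",np.degrees(ang))
    a=(A[:,:2]-o)@u; 
    for lo,hi,zt in((-.075,-.035,.131),(-.04,.008,.134),(.01,.08,.134)):
        m=(a>lo)&(a<hi)&(A[:,2]>zt); e=np.percentile(a[m],[1,99]); print(e,"len",e[1]-e[0],"centre",o+u*e.mean())
    e=np.percentile(a[a<-.08],1) if (a<-.08).any() else a.min(); print("end",o+u*a.min())
    B=P[(abs(x-.53)<.06)&(abs(y+.19)<.13)&(z>.021)&(z<.04)]
    c0=np.array([.528,-.1883]); w=np.array([.2256,.974]); a=(B[:,:2]-c0)@w; b=(B[:,:2]-c0)@np.array([w[1],-w[0]])
    for k in(-.078,0,.078):
        m=abs(a-k)<.037; print("rest",np.percentile(a[m],[1,99]),"lat",np.percentile(b[m],[1,99]))
E
python3 fit.py
```

```text
top x@y=.2 [0.5178 0.1238 0.1161] deg 7.059958666965517
[-0.0747 -0.0526] len 0.022096289574085957 centre [0.51   0.1368]
[-0.0304  0.0044] len 0.034809443971592774 centre [0.5162 0.1871]
[0.0183 0.0713] len 0.05295177740717682 centre [0.5233 0.2445]
end [0.5066 0.1098]
rest [-0.1094 -0.0449] lat [-0.017   0.0163]
rest [-0.0149  0.0147] lat [-0.0169  0.0162]
rest [0.0551 0.1   ] lat [-0.0168  0.0163]
scene x@y=.2 [0.5164 0.115  0.1161] deg 6.557454954315233
[-0.0744 -0.0522] len 0.02223671149701518 centre [0.5092 0.1371]
[-0.0301  0.0037] len 0.03382389587475318 centre [0.5149 0.1869]
[0.0176 0.0712] len 0.053638512579790715 centre [0.5215 0.2441]
end [0.5061 0.11  ]
rest [-0.1108 -0.0456] lat [-0.0174  0.0172]
rest [-0.0153  0.0148] lat [-0.0174  0.0169]
rest [0.0547 0.1003] lat [-0.0163  0.017 ]
```

```bash
python3 -m inch '[[[0,-0.05,0],[0,0,0],1],[[0,-0.05,0],[0,0,0],1],[[-0.05,0,0],[0,0,0],1],[[-0.05,0,0],[0,0,0],1],[[0,0,0],[0,0,0.14],1],[[0,0,0],[0,0,0.14],1],[[0,0,0],[0,0,0.14],1],[[0,0,0],[0,0,0.14],1]]'
```

```text
time: 2.0
tool_pos: [0.2226, 0.4858, 0.2564]
tool_rot: [-0.0, 0.393, 0.92, 0.0]
contact_force: [0.5, 0.1, -0.6]
gripper_width: 1.004
grasp_force: 0.0
```

```bash
cat > d.py <<'E'
import sys,numpy as np
from scipy.spatial.transform import Rotation as Ro
from plant import manip
# args: x y z axisdeg -> shift and turn in tool axes (axisdeg = part axis from world y toward +x)
t=list(map(float,sys.argv[1:])); s=manip.state()
R=Ro.from_quat(np.roll(s["tool_rot"],-1)); a=np.radians(t[3])
y=np.array([np.cos(a),-np.sin(a),0]);z=np.array([0,0,-1.]);G=Ro.from_matrix(np.c_[np.cross(y,z),y,z])
print("t",s["time"],"pos",s["tool_pos"].round(4),"shift",R.inv().apply(np.array(t[:3])-s["tool_pos"]).round(4),"shift after turn",G.inv().apply(np.array(t[:3])-s["tool_pos"]).round(4),"turn",(R.inv()*G).as_rotvec().round(4),"F",s["contact_force"].round(1),"w",round(s["gripper_width"],3),round(s["grasp_force"],1))
E
python3 -m inch '[[[0,0,0],[0,0,0.14],1],[[0,0,0],[0,0,0.14],1],[[0,0,0],[0,0,0.14],1],[[0,0,0],[0,0,0.14],1],[[0,0,0],[0,0,0.14],1],[[0,0,0],[0,0,0.14],1],[[0,0,0],[0,0,0.043],1]]'; python3 d.py .5093 .136 .19 6.9
```

```text
time: 2.7
tool_pos: [0.2223, 0.486, 0.2564]
tool_rot: [-0.0, 0.747, 0.665, 0.0]
contact_force: [0.2, -0.7, 0.1]
gripper_width: 1.001
grasp_force: 0.0
t 2.7 pos [0.2223 0.486  0.2564] shift [-0.3143  0.3257  0.0664] shift after turn [-0.313   0.327   0.0664] turn [ 0.0001 -0.0001  0.0041] F [ 0.2 -0.7  0.1] w 1.001 0.0
```

```bash
python3 -m inch '[[[-0.0314,0.0326,0],[0,0,0.004],1],[[-0.0314,0.0326,0],[0,0,0],1],[[-0.0314,0.0326,0],[0,0,0],1],[[-0.0314,0.0326,0],[0,0,0],1],[[-0.0314,0.0326,0],[0,0,0],1],[[-0.0314,0.0326,0],[0,0,0],1],[[-0.0314,0.0326,0],[0,0,0],1],[[-0.0314,0.0326,0],[0,0,0],1]]' >/dev/null;  python3 -m inch '[[[-0.0314,0.0326,0],[0,0,0],1],[[-0.0314,0.0326,0],[0,0,0],1],[[0,0,0],[0,0,0],1]]'; python3 d.py .5093 .136 .12 6.9
```

```text
time: 3.8
tool_pos: [0.512, 0.1324, 0.2564]
tool_rot: [0.001, 0.749, 0.662, -0.0]
contact_force: [0.2, 0.2, -0.8]
gripper_width: 0.998
grasp_force: 0.0
t 3.8 pos [0.512  0.1324 0.2564] shift [ 0.0035 -0.0033  0.1364] shift after turn [ 0.0033 -0.0031  0.1364] turn [ 0.0011  0.0013 -0.0024] F [ 0.2  0.2 -0.8] w 0.998 0.0
```

```bash
python3 -m inch '[[[0.0034,-0.0032,0.04],[0.001,0.001,-0.002],1],[[0,0,0.04],[0,0,0],1],[[0,0,0.03],[0,0,0],1],[[0,0,0.02],[0,0,0],1],[[0,0,0.007],[0,0,0],1],[[0,0,0],[0,0,0],1]]';python3 - <<'E'
from h import *
im,d=manip.grab_frame("scene"); c=im[120:240,320:500]; cv2.imwrite("pics/s1.png",cv2.resize(c,None,fx=4,fy=4,interpolation=cv2.INTER_CUBIC)[...,::-1])
E
python3 d.py .5093 .136 .119 6.9
```

```text
time: 4.4
tool_pos: [0.5059, 0.1403, 0.1184]
tool_rot: [-0.001, 0.746, 0.665, -0.001]
contact_force: [-0.6, 0.6, -0.5]
gripper_width: 0.995
grasp_force: 0.0
t 4.45 pos [0.5069 0.1403 0.1199] shift [-0.004   0.0029  0.0009] shift after turn [-0.004   0.0029  0.0009] turn [-0.0006 -0.0012  0.0058] F [ 0.2  0.1 -0.8] w 1.002 0.0
```

View pics/s1.png

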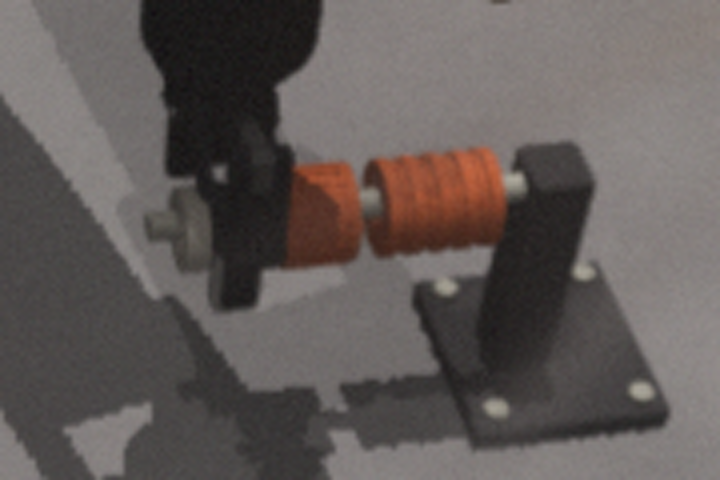

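The picture shows the fingers straddling the bar. The near finger, at (240,230) in the crop, sits a little inward of the collar (190,230). This matches the measured 4 mm of settling lag, so I'll correct it and close.

```bash
python3 -m inch '[[[-0.004,0.003,0],[0,0,0.005],1],[[0,0,0],[0,0,0],1],[[0,0,0],[0,0,0],1]]';python3 d.py .5093 .136 .119 6.9;  python3 -m inch '[[[0,0,0],[0,0,0],0.3],[[0,0,0],[0,0,0],0.3],[[0,0,0],[0,0,0],0.3],[[0,0,0],[0,0,0],0.3],[[0,0,0],[0,0,0],0.3],[[0,0,0],[0,0,0],0.3],[[0,0,0],[0,0,0],0.3]]'; python3 d.py .5093 .136 .119 6.9
```

```text
time: 4.75
tool_pos: [0.5101, 0.1357, 0.1206]
tool_rot: [-0.0, 0.748, 0.663, 0.001]
contact_force: [0.1, -0.9, -0.2]
gripper_width: 0.999
grasp_force: 0.0
t 4.75 pos [0.5101 0.1357 0.1206] shift [ 0.0002 -0.0008  0.0016] shift after turn [ 0.0002 -0.0008  0.0016] turn [ 0.0011 -0.0015  0.0001] F [ 0.1 -0.9 -0.2] w 0.999 0.0
time: 5.45
tool_pos: [0.5093, 0.1358, 0.1196]
tool_rot: [-0.001, 0.748, 0.663, 0.0]
contact_force: [-1.1, -0.4, 3.6]
gripper_width: 0.454
grasp_force: 60.3
t 5.45 pos [0.5093 0.1358 0.1196] shift [ 0.0002 -0.0001  0.0006] shift after turn [ 0.0002 -0.0001  0.0006] turn [-0.0008 -0.0011  0.0004] F [-1.1 -0.4  3.6] w 0.454 60.3
```

```bash
python3 -m inch '[[[0,0,-0.002],[0,0,0],0.3],[[0,0,-0.002],[0,0,0],0.3],[[0,0,0],[0,0,0],0.3],[[-0.008,0,0],[0,0,0],0.3],[[-0.01,0,0],[0,0,0],0.3],[[0,0,0],[0,0,0],0.3]]';python3 d.py .5018 .071 .123 6.9
```

```text
time: 6.05
tool_pos: [0.5068, 0.1166, 0.123]
tool_rot: [-0.001, 0.749, 0.663, -0.0]
contact_force: [0.4, -0.3, -0.5]
gripper_width: 0.455
grasp_force: 60.2
t 6.05 pos [0.5068 0.1166 0.123 ] shift [-0.0459  0.0006 -0.    ] shift after turn [-0.0459  0.0006  0.    ] turn [-0.0015 -0.0005 -0.001 ] F [ 0.4 -0.3 -0.5] w 0.455 60.2
```

```bash
python3 -m inch '[[[-0.02,0,0],[0,0,0],0.3],[[-0.03,0,0],[0,0,0],0.3],[[-0.04,0,0],[0,0,0.05],0.3],[[-0.045,0,0],[0,0,0.057],0.3],[[-0.045,0,0],[0,0,0],0.3],[[-0.045,0,0],[0,0,0],0.3],[[-0.03,0,0],[0,0,0],0.3],[[0,0,0],[0,0,0],0.3]]';python3 d.py .528 -.1883 .080 13.04
```

```text
time: 6.85
tool_pos: [0.461, -0.1359, 0.1233]
tool_rot: [-0.0, 0.784, 0.62, -0.0]
contact_force: [1.1, 0.0, 0.1]
gripper_width: 0.45
grasp_force: 60.2
t 6.85 pos [ 0.461  -0.1359  0.1233] shift [-0.0355  0.0773  0.0433] shift after turn [-0.0359  0.0771  0.0433] turn [-0.0005 -0.     -0.0048] F [1.1 0.  0.1] w 0.45 60.2
```

```bash
python3 -m inch '[[[-0.018,0.038,0],[0,0,-0.004],0.3],[[-0.018,0.038,0],[0,0,0],0.3],[[0,0,0.02],[0,0,0],0.3],[[0,0,0.02],[0,0,0],0.3],[[0,0,0],[0,0,0],0.3],[[0,0,0],[0,0,0],0.3]]';python3 d.py .528 -.1883 .0465 13.04
```

```text
time: 7.45
tool_pos: [0.5275, -0.1841, 0.0826]
tool_rot: [-0.001, 0.781, 0.624, -0.0]
contact_force: [-0.1, 0.1, -0.4]
gripper_width: 0.448
grasp_force: 60.5
t 7.45 pos [ 0.5275 -0.1841  0.0826] shift [-0.0041  0.0015  0.0361] shift after turn [-0.004   0.0015  0.0361] turn [-0.0023 -0.0014  0.0051] F [-0.1  0.1 -0.4] w 0.448 60.5
```

```bash
python3 -m inch '[[[-0.004,0.001,0.015],[0,0,0.003],0.3],[[0,0,0.012],[0,0,0],0.3],[[0,0,0.005],[0,0,0],0.3],[[0,0,0.003],[0,0,0],0.3],[[0,0,0],[0,0,0],0.3],[[0,0,0],[0,0,0],0.3]]';python3 d.py .528 -.1883 .0455 13.04
```

```text
time: 8.05
tool_pos: [0.528, -0.189, 0.0482]
tool_rot: [-0.0, 0.782, 0.623, 0.0]
contact_force: [0.1, 1.2, -1.6]
gripper_width: 0.452
grasp_force: 60.5
t 8.05 pos [ 0.528  -0.189   0.0482] shift [ 0.0007 -0.0001  0.0027] shift after turn [ 0.0007 -0.0001  0.0027] turn [-0.0006 -0.0008  0.0016] F [ 0.1  1.2 -1.6] w 0.452 60.5
```

```bash
python3 -m inch '[[[0,0,0.0015],[0,0,0],0.3],[[0,0,0],[0,0,0],0.3]]'; python3 -m inch '[[[0,0,0.001],[0,0,0],0.3],[[0,0,0],[0,0,0],0.3]]'|sed -n '2p;4p'
```

```text
time: 8.25
tool_pos: [0.5279, -0.1889, 0.0467]
tool_rot: [-0.0, 0.782, 0.623, 0.0]
contact_force: [-0.2, -0.8, -0.8]
gripper_width: 0.448
grasp_force: 60.5
tool_pos: [0.528, -0.189, 0.0465]
contact_force: [-2.9, 1.5, 5.8]
```

```bash
python3 -m inch '[[[0,0,0],[0,0,0],0.6],[[0,0,0],[0,0,0],0.8],[[0,0,0],[0,0,0],0.9],[[0,0,0],[0,0,0],0.9],[[0,0,-0.02],[0,0,0],0.9],[[0,0,-0.04],[0,0,0],0.9],[[0,0,-0.05],[0,0,0],1],[[0,0,-0.03],[0,0,0],1]]'; python3 -m inch '[[[0.05,0,0],[0,0,0],1],[[0.05,0,0],[0,0,0],1],[[0.05,0,0],[0,0,0],1],[[0.05,0,0],[0,0,-0.1],1],[[0,0,0],[0,0,0],1],[[0,0,0],[0,0,0],1]]'; python3 - <<'E'
from h import *
for n in("top","scene"):
    im,d=snap(n,n+"1"); Pc=cloud(n,d); P=Pc.reshape(-1,3)
    B=P[(np.hypot(P[:,0]-.528,P[:,1]+.1883)<.04)&(P[:,2]>.048)&(P[:,2]<.09)]
    w=np.array([.2256,.974]); a=(B[:,:2]-[.528,-.1883])@w; b=(B[:,:2]-[.528,-.1883])@[w[1],-w[0]]
    print(n,len(B),"along",np.percentile(a,[2,98]),"across",np.percentile(b,[2,98]),"z",np.percentile(B[:,2],97))
E
python3 d.py .5162 .187 .20 6.9
```

```text
time: 9.25
tool_pos: [0.529, -0.1896, 0.1895]
tool_rot: [0.001, 0.782, 0.623, 0.001]
contact_force: [-0.1, -0.3, 0.2]
gripper_width: 1.003
grasp_force: 0.0
time: 9.85
tool_pos: [0.5726, 0.007, 0.1854]
tool_rot: [-0.001, 0.75, 0.662, -0.0]
contact_force: [0.3, -0.0, -0.4]
gripper_width: 0.999
grasp_force: 0.0
top 308 along [-0.01111048  0.01276144] across [-0.01869247  0.01731121] z 0.06377115776386616
scene 238 along [-0.01126588  0.01261149] across [-0.01313329  0.01787832] z 0.06308131704964816
t 9.95 pos [0.5725 0.0052 0.1854] shift [ 0.1732 -0.0789 -0.0144] shift after turn [ 0.1737 -0.0777 -0.0146] turn [-0.0013 -0.0006 -0.0066] F [-0.3  0.3 -0.5] w 0.999 0.0
```

```bash
python3 -m inch '[[[0.043,-0.0195,0],[0,0,-0.007],1],[[0.043,-0.0195,0],[0,0,0],1],[[0.043,-0.0195,0],[0,0,0],1],[[0.044,-0.0195,0],[0,0,0],1],[[0,0,0],[0,0,0],1],[[0,0,0],[0,0,0],1],[[0,0,0],[0,0,0],1]]' >/dev/null; python3 -c "
from h import *
for n in ('top','scene'): 
  for l in ('narrow_roller_center','wide_roller_center'): print(n,l,manip.look_for(n,l)[:1])"; python3 d.py .5157 .187 .119 6.9
```

```text
top narrow_roller_center [{'point': [0.5142, 0.1858, 0.1338], 'score': 0.83}]
top wide_roller_center [{'point': [0.5176, 0.2436, 0.1341], 'score': 0.85}]
scene narrow_roller_center [{'point': [0.5309, 0.1793, 0.1247], 'score': 0.98}]
scene wide_roller_center [{'point': [0.5401, 0.2386, 0.1297], 'score': 0.82}]
t 10.85 pos [0.5166 0.1857 0.1858] shift [ 0.0011 -0.001   0.0668] shift after turn [ 0.0012 -0.0011  0.0668] turn [-0.001  -0.0009 -0.001 ] F [0.4 0.2 0.2] w 1.004 0.0
```

```bash
python3 -m inch '[[[0.001,-0.001,0.03],[0,0,0],1],[[0,0,0.02],[0,0,0],1],[[0,0,0.012],[0,0,0],1],[[0,0,0.005],[0,0,0],1],[[0,0,0],[0,0,0],1],[[0,0,0],[0,0,0],1]]' >/dev/null; python3 d.py .5157 .187 .119 6.9;  python3 -m inch '[[[0,0,0],[0,0,0],0.4],[[0,0,0],[0,0,0],0.4],[[0,0,0],[0,0,0],0.4],[[0,0,0],[0,0,0],0.4],[[0,0,0],[0,0,0],0.4],[[0,0,0],[0,0,0],0.4],[[0,0,0],[0,0,0],0.4]]'; python3 d.py .5157 .187 .119 6.9
```

```text
t 11.45 pos [0.516  0.1882 0.12  ] shift [-0.0013 -0.0001  0.001 ] shift after turn [-0.0013 -0.0001  0.001 ] turn [ 0.0007 -0.0015  0.0012] F [ 0.1  0.1 -0.3] w 1.003 0.0
time: 12.15
tool_pos: [0.5157, 0.1884, 0.1198]
tool_rot: [-0.0, 0.748, 0.664, 0.001]
contact_force: [-0.9, 0.2, 5.4]
gripper_width: 0.522
grasp_force: 61.5
t 12.15 pos [0.5157 0.1884 0.1198] shift [-0.0014  0.0002  0.0008] shift after turn [-0.0014  0.0002  0.0008] turn [ 0.0002 -0.0015  0.0015] F [-0.9  0.2  5.4] w 0.522 61.5
```

```bash
python3 -m inch '[[[0,0,-0.002],[0,0,0],0.3],[[0,0,-0.002],[0,0,0],0.3],[[0,0,0],[0,0,0],0.3],[[-0.008,0,0],[0,0,0],0.3],[[-0.01,0,0],[0,0,0],0.3],[[0,0,0],[0,0,0],0.3]]';python3 d.py .502 .0685 .123 6.9
```

```text
time: 12.75
tool_pos: [0.5127, 0.169, 0.1224]
tool_rot: [-0.001, 0.748, 0.663, -0.0]
contact_force: [-0.2, -0.0, -0.8]
gripper_width: 0.524
grasp_force: 61.1
t 12.75 pos [0.5127 0.169  0.1224] shift [-0.1011  0.0015 -0.0006] shift after turn [-0.1011  0.0015 -0.0006] turn [-0.0017 -0.0003  0.0001] F [-0.2 -0.  -0.8] w 0.524 61.1
```

```bash
python3 -m inch '[[[-0.015,0,-0.0005],[0,0,0],0.3],[[-0.02,0,0],[0,0,0],0.3],[[-0.025,0,0],[0,0,0],0.3],[[-0.025,0,0],[0,0,0],0.3],[[-0.025,0,0],[0,0,0],0.3],[[-0.03,0,0],[0,0,0.05],0.3],[[-0.04,0,0],[0,0,0.056],0.3],[[0,0,0],[0,0,0],0.3]]';python3 -m inch '[[[0,0,0],[0,0,0],0.3]]';python3 d.py .5456 -.1123 .095 13.04
```

```text
time: 13.55
tool_pos: [0.4889, -0.012, 0.1232]
tool_rot: [-0.0, 0.784, 0.621, -0.001]
contact_force: [-0.4, 0.2, -0.9]
gripper_width: 0.52
grasp_force: 61.2
time: 13.65
tool_pos: [0.4894, -0.0091, 0.1232]
tool_rot: [-0.001, 0.783, 0.622, 0.0]
contact_force: [-0.2, -0.2, -0.4]
gripper_width: 0.522
grasp_force: 61.2
t 13.65 pos [ 0.4894 -0.0091  0.1232] shift [-0.0879  0.078   0.028 ] shift after turn [-0.0878  0.078   0.0282] turn [-0.0009 -0.0012  0.0005] F [-0.2 -0.2 -0.4] w 0.522 61.2
```

```bash
python3 -m inch '[[[-0.029,0.026,0],[0,0,0],0.3],[[-0.029,0.026,0],[0,0,0],0.3],[[-0.029,0.026,0],[0,0,0],0.3],[[0,0,0.02],[0,0,0],0.3],[[0,0,0.02],[0,0,0],0.3],[[0,0,0.015],[0,0,0],0.3],[[0,0,0],[0,0,0],0.3],[[0,0,0],[0,0,0],0.3]]';python3 d.py .5456 -.1123 .0525 13.04
```

```text
time: 14.45
tool_pos: [0.5463, -0.1095, 0.0679]
tool_rot: [-0.001, 0.782, 0.624, -0.0]
contact_force: [0.4, -0.7, -0.7]
gripper_width: 0.524
grasp_force: 61.4
t 14.45 pos [ 0.5463 -0.1095  0.0679] shift [-0.0029 -0.      0.0154] shift after turn [-0.0028 -0.      0.0154] turn [-0.0016 -0.001   0.0038] F [ 0.4 -0.7 -0.7] w 0.524 61.4
```

```bash
python3 -m inch '[[[-0.002,0,0.009],[0,0,0.002],0.3],[[0,0,0.006],[0,0,0],0.3],[[0,0,0],[0,0,0],0.3],[[0,0,0],[0,0,0],0.3]]'; python3 -m inch '[[[0,0,0.001],[0,0,0],0.3],[[0,0,0],[0,0,0],0.3]]'|sed -n '2p;4p'; python3 -m inch '[[[0,0,0.001],[0,0,0],0.3],[[0,0,0],[0,0,0],0.3]]'|sed -n '2p;4p'
```

```text
time: 14.85
tool_pos: [0.5457, -0.1121, 0.0529]
tool_rot: [-0.001, 0.783, 0.622, -0.0]
contact_force: [0.5, -0.5, -0.3]
gripper_width: 0.525
grasp_force: 61.4
tool_pos: [0.5459, -0.1122, 0.0522]
contact_force: [-0.3, -0.5, -0.5]
tool_pos: [0.5458, -0.1122, 0.051]
contact_force: [-0.7, 0.1, -1.5]
```

```bash
python3 -m inch '[[[0,0,0.001],[0,0,0],0.3],[[0,0,0],[0,0,0],0.3]]'|sed -n '2p;4p'
```

```text
tool_pos: [0.546, -0.1122, 0.0502]
contact_force: [-0.8, 0.8, -0.2]
```

```bash
python3 -m inch '[[[0,0,0.0008],[0,0,0],0.3],[[0,0,0],[0,0,0],0.3]]'|sed -n '2p;4p'
```

```text
tool_pos: [0.546, -0.1122, 0.0501]
contact_force: [-3.2, 0.7, 6.0]
```

Contact is felt at the expected height, so I release, retreat and check.

```bash
python3 -m inch '[[[0,0,0],[0,0,0],0.7],[[0,0,0],[0,0,0],0.9],[[0,0,0],[0,0,0],0.95],[[0,0,0],[0,0,0],0.95],[[0,0,-0.02],[0,0,0],0.95],[[0,0,-0.04],[0,0,0],1],[[0,0,-0.05],[0,0,0],1],[[0,0,-0.03],[0,0,0],1]]' >/dev/null; python3 -m inch '[[[0.045,-0.01,0],[0,0,0],1],[[0.045,-0.01,0],[0,0,0],1],[[0.045,-0.01,0],[0,0,0],1],[[0.045,-0.01,0],[0,0,-0.1],1],[[0,0,0],[0,0,0],1],[[0,0,0],[0,0,0],1]]'; python3 - <<'E'
from h import *
for n in("top","scene"):
    im,d=snap(n,n+"2"); P=cloud(n,d).reshape(-1,3)
    w=np.array([.2256,.974])
    for nm,c,zt in(("collar",(.528,-.1883),.048),("narrow",(.5456,-.1123),.052)):
        B=P[(np.hypot(P[:,0]-c[0],P[:,1]-c[1])<.04)&(P[:,2]>zt)&(P[:,2]<.09)]
        a=(B[:,:2]-c)@w; b=(B[:,:2]-c)@[w[1],-w[0]]
        print(n,nm,len(B),"along",np.percentile(a,[2,98]),"across",np.percentile(b,[2,98]),"z",np.percentile(B[:,2],97))
    u=np.array([.12,.993]); A=P[(abs(P[:,0]-.525)<.05)&(P[:,1]>.15)&(P[:,1]<.29)&(P[:,2]>.134)&(P[:,2]<.15)]
    a=(A[:,:2]-[.517,.2])@u; e=np.percentile(a,[2,98]); print(n,"wide",e,np.array([.517,.2])+u*e.mean())
E
python3 d.py .5226 .2443 .20 6.9
```

```text
time: 17.05
tool_pos: [0.5473, 0.0729, 0.1892]
tool_rot: [-0.001, 0.75, 0.661, -0.0]
contact_force: [-0.1, -0.1, -0.1]
gripper_width: 0.999
grasp_force: 0.0
top collar 302 along [-0.01081288  0.01293134] across [-0.01828638  0.01718375] z 0.06338443223575603
top narrow 493 along [-0.01700912  0.01630432] across [-0.02109121  0.02132653] z 0.07040379610217899
top wide [0.04123437 0.08873177] [0.52479797 0.26452819]
scene collar 240 along [-0.01123124  0.01245296] across [-0.01412709  0.01820971] z 0.06321528916817395
scene narrow 401 along [-0.01711732  0.01626166] across [-0.01472253  0.02186555] z 0.0704823624869759
scene wide [0.01761676 0.07163888] [0.52235534 0.24431542]
t 17.15 pos [0.5475 0.0713 0.1893] shift [ 0.1684 -0.0468 -0.0106] shift after turn [ 0.1687 -0.0455 -0.0107] turn [-0.0011 -0.0006 -0.0077] F [0.5 0.5 0.1] w 1.002 0.0
```

```bash
python3 -m inch '[[[0.042,-0.0115,0],[0,0,-0.007],1],[[0.042,-0.0115,0],[0,0,0],1],[[0.042,-0.0115,0],[0,0,0],1],[[0.0425,-0.0115,0],[0,0,0],1],[[0,0,0],[0,0,0],1],[[0,0,0],[0,0,0],1],[[0,0,0],[0,0,0],1]]' >/dev/null; python3 - <<'E'
from h import *
im,d=snap("scene","s3"); c=im[120:240,320:500]; cv2.imwrite("pics/s3c.png",cv2.resize(c,None,fx=4,fy=4,interpolation=cv2.INTER_CUBIC)[...,::-1])
P=cloud("scene",d).reshape(-1,3)
u=np.array([.12,.993]); A=P[(abs(P[:,0]-.525)<.04)&(P[:,1]>.15)&(P[:,1]<.29)&(P[:,2]>.134)&(P[:,2]<.143)]
a=(A[:,:2]-[.517,.2])@u; e=np.percentile(a,[2,98]); print("wide",len(a),e,np.array([.517,.2])+u*e.mean())
E
python3 d.py .5226 .2443 .119 6.9
```

```text
wide 261 [0.01726526 0.07050983] [0.52226651 0.24358033]
t 17.9 pos [0.5228 0.2432 0.1895] shift [ 0.001  -0.0003  0.0705] shift after turn [ 0.001  -0.0003  0.0705] turn [-0.0011 -0.0006 -0.0022] F [-1.3 -0.3  0.2] w 1.0 0.0
```

View pics/s3c.png

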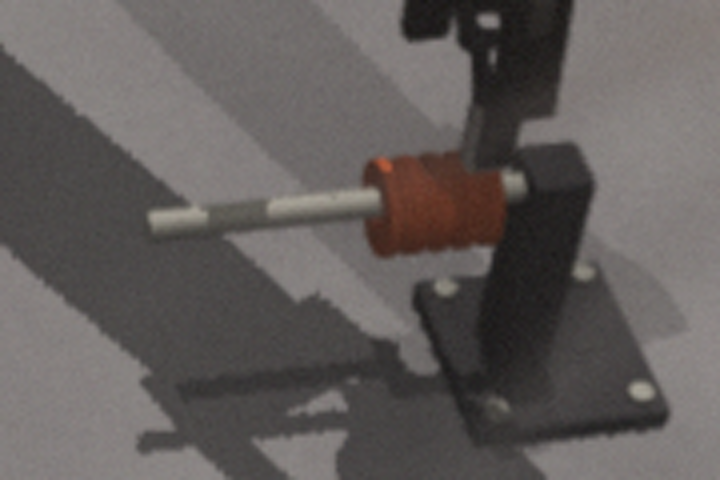

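The wide roller hangs unmoved at (435,205) in the crop. The near finger is above it at (490,140), which is consistent with perspective, and clear of the post (555,170). I'll descend.

```bash
python3 -m inch '[[[0,0,0.03],[0,0,-0.001],1],[[0,0,0.02],[0,0,0],1],[[0,0,0.014],[0,0,0],1],[[0,0,0.006],[0,0,0],1],[[0,0,0],[0,0,0],1],[[0,0,0],[0,0,0],1]]' >/dev/null; python3 d.py .5226 .2443 .119 6.9;  python3 -m inch '[[[0,0,0],[0,0,0],0.4],[[0,0,0],[0,0,0],0.4],[[0,0,0],[0,0,0],0.4],[[0,0,0],[0,0,0],0.4],[[0,0,0],[0,0,0],0.4],[[0,0,0],[0,0,0],0.4],[[0,0,0],[0,0,0],0.4]]'; python3 d.py .5226 .2443 .119 6.9
```

```text
t 18.5 pos [0.523  0.2449 0.1206] shift [-0.0006 -0.0003  0.0016] shift after turn [-0.0006 -0.0003  0.0016] turn [ 0.0004 -0.0017  0.0009] F [-0.1  0.2  0.4] w 1.002 0.0
time: 19.2
tool_pos: [0.5228, 0.2452, 0.1207]
tool_rot: [-0.0, 0.748, 0.664, 0.001]
contact_force: [-0.9, -0.0, 4.6]
gripper_width: 0.518
grasp_force: 61.7
t 19.2 pos [0.5228 0.2452 0.1207] shift [-0.001  -0.0001  0.0017] shift after turn [-0.001  -0.0001  0.0017] turn [ 0.0004 -0.0017  0.0015] F [-0.9 -0.   4.6] w 0.518 61.7
```

```bash
python3 -m inch '[[[0,0,-0.002],[0,0,0],0.3],[[0,0,-0.002],[0,0,0],0.3],[[0,0,0],[0,0,0],0.3],[[-0.008,0,0],[0,0,0],0.3],[[-0.015,0,0],[0,0,0],0.3],[[-0.02,0,0],[0,0,0],0.3],[[0,0,0],[0,0,0],0.3],[[0,0,0],[0,0,0],0.3]]';python3 d.py .5008 .065 .124 6.9
```

```text
time: 20.0
tool_pos: [0.5169, 0.2014, 0.1234]
tool_rot: [-0.001, 0.748, 0.663, -0.0]
contact_force: [0.8, -0.1, -1.8]
gripper_width: 0.524
grasp_force: 61.3
t 20.0 pos [0.5169 0.2014 0.1234] shift [-0.1373  0.0004 -0.0008] shift after turn [-0.1373  0.0004 -0.0006] turn [-0.0013 -0.0011 -0.0001] F [ 0.8 -0.1 -1.8] w 0.524 61.3
```

```bash
python3 -m inch '[[[-0.02,0,-0.0005],[0,0,0],0.3],[[-0.025,0,0],[0,0,0],0.3],[[-0.03,0,0],[0,0,0],0.3],[[-0.03,0,0],[0,0,0],0.3],[[-0.032,0,0],[0,0,0],0.3],[[-0.04,0,-0.015],[0,0,0.05],0.3],[[-0.04,0,-0.015],[0,0,0.056],0.3],[[0,0,0],[0,0,0],0.3]]';python3 -m inch '[[[0,0,0],[0,0,0],0.3]]' >/dev/null;python3 d.py .5104 -.2643 .095 13.04
```

```text
time: 20.8
tool_pos: [0.4906, -0.0165, 0.1566]
tool_rot: [0.002, 0.784, 0.621, 0.001]
contact_force: [0.9, 1.6, -1.8]
gripper_width: 0.52
grasp_force: 61.6
t 20.9 pos [ 0.4897 -0.0134  0.1544] shift [-0.2399  0.0765  0.0591] shift after turn [-0.2398  0.0768  0.0594] turn [ 0.0001 -0.0016  0.0011] F [-1.  -0.4 -2.4] w 0.519 61.6
```

```bash
python3 -m inch '[[[-0.04,0.0128,0],[0,0,0.001],0.3],[[-0.04,0.0128,0],[0,0,0],0.3],[[-0.04,0.0128,0],[0,0,0],0.3],[[-0.04,0.0128,0],[0,0,0],0.3],[[-0.04,0.0128,0],[0,0,0],0.3],[[-0.04,0.0128,0],[0,0,0],0.3],[[0,0,0.03],[0,0,0],0.3],[[0,0,0.03],[0,0,0],0.3]]' >/dev/null;python3 -m inch '[[[0,0,0.02],[0,0,0],0.3],[[0,0,0],[0,0,0],0.3],[[0,0,0],[0,0,0],0.3]]' ;python3 d.py .5104 -.2643 .0525 13.04
```

```text
time: 22.0
tool_pos: [0.5107, -0.2627, 0.073]
tool_rot: [-0.002, 0.782, 0.624, -0.0]
contact_force: [-0.2, 0.7, -1.8]
gripper_width: 0.521
grasp_force: 61.6
t 22.0 pos [ 0.5107 -0.2627  0.073 ] shift [-0.0017  0.0001  0.0204] shift after turn [-0.0016  0.0001  0.0205] turn [-0.0026 -0.0017  0.0034] F [-0.2  0.7 -1.8] w 0.521 61.6
```

```bash
python3 -m inch '[[[-0.001,0,0.012],[0,0,0.002],0.3],[[0,0,0.006],[0,0,0],0.3],[[0,0,0.002],[0,0,0],0.3],[[0,0,0],[0,0,0],0.3],[[0,0,0],[0,0,0],0.3]]'; python3 -m inch '[[[0,0,0.001],[0,0,0],0.3],[[0,0,0],[0,0,0],0.3]]'|sed -n '2p;4p'
```

```text
time: 22.5
tool_pos: [0.5104, -0.2651, 0.0539]
tool_rot: [-0.0, 0.783, 0.622, 0.0]
contact_force: [-0.4, -0.1, -2.0]
gripper_width: 0.521
grasp_force: 61.7
tool_pos: [0.5103, -0.265, 0.0528]
contact_force: [1.1, 0.4, -1.5]
```

```bash
python3 -m inch '[[[0,0,0.001],[0,0,0],0.3],[[0,0,0],[0,0,0],0.3]]'|sed -n '2p;4p';python3 -m inch '[[[0,0,0.0008],[0,0,0],0.3],[[0,0,0],[0,0,0],0.3]]'|sed -n '2p;4p'
```

```text
tool_pos: [0.5101, -0.2649, 0.0515]
contact_force: [-0.4, -0.1, -2.0]
tool_pos: [0.5103, -0.2649, 0.0511]
contact_force: [-1.1, 0.3, 1.0]
```

Contact begins here, so I release, retreat and check all three parts.

```bash
python3 -m inch '[[[0,0,0.0004],[0,0,0],0.3],[[0,0,0],[0,0,0],0.7],[[0,0,0],[0,0,0],0.95],[[0,0,0],[0,0,0],0.95],[[0,0,0],[0,0,0],0.95],[[0,0,-0.02],[0,0,0],0.95],[[0,0,-0.04],[0,0,0],1],[[0,0,-0.05],[0,0,0],1]]' >/dev/null; python3 -m inch '[[[0,0,-0.05],[0,0,0],1],[[-0.045,0,0],[0,0,0],1],[[-0.045,0,0],[0,0,0],1],[[-0.045,0,0],[0,0,0],1],[[0,0,0],[0,0,0],1],[[0,0,0],[0,0,0],1],[[0,0,0],[0,0,0],1]]'; python3 - <<'E'
from h import *
for n in("top","scene"):
    im,d=snap(n,n+"4"); P=cloud(n,d).reshape(-1,3)
    w=np.array([.2256,.974])
    for nm,c,zt in(("collar",(.528,-.1883),.048),("narrow",(.5456,-.1123),.052),("wide",(.5104,-.2643),.052)):
        r=P[:,:2]-c; B=P[(abs(r@w)<.038)&(abs(r@[w[1],-w[0]])<.035)&(P[:,2]>zt)&(P[:,2]<.09)]
        a=(B[:,:2]-c)@w; b=(B[:,:2]-c)@[w[1],-w[0]]
        print(n,nm,len(B),"along",np.percentile(a,[2,98]),"across",np.percentile(b,[2,98]),"z",np.percentile(B[:,2],97))
E
```

```text
time: 24.6
tool_pos: [0.4799, -0.3957, 0.2099]
tool_rot: [-0.001, 0.783, 0.622, 0.0]
contact_force: [0.3, 0.6, 0.2]
gripper_width: 0.999
grasp_force: 0.0
top collar 305 along [-0.01098045  0.01283458] across [-0.01847978  0.01750054] z 0.0636358746291668
top narrow 496 along [-0.01708272  0.01632222] across [-0.02162052  0.02105583] z 0.07036795127317555
top wide 783 along [-0.02655114  0.02629891] across [-0.02063722  0.02030101] z 0.06980990111691987
scene collar 237 along [-0.01141341  0.01251101] across [-0.01462491  0.01743018] z 0.06330514453215721
scene narrow 400 along [-0.01716189  0.01628808] across [-0.01492291  0.02179696] z 0.06977805232569619
scene wide 626 along [-0.0280246  0.025437 ] across [-0.01646226  0.02126516] z 0.06929314744505075
```

View pics/scene4.png

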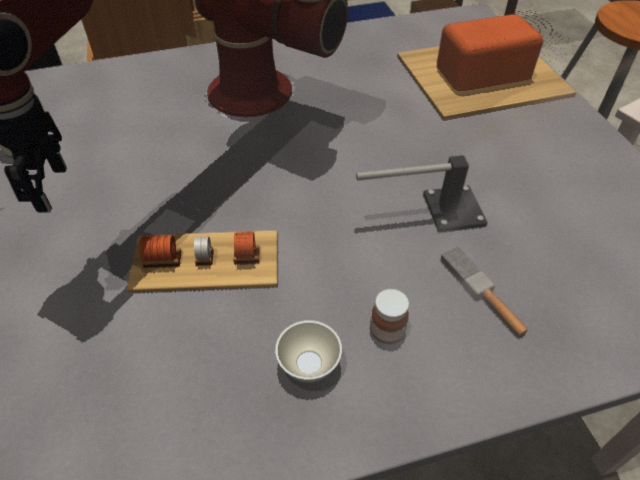

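The picture shows the wide roller (158,249), collar (204,249) and narrow roller (246,247) each seated on its own rest. The bar is empty, the bystanders haven't moved, and the gripper is clear at (35,170).

```bash
python3 -c "
from plant import manip; print(manip.job_done())"
```

```text
the job is handed in; nothing more can be done
None
```

I cleared the arbor and handed the job in at about 25 s of the 61 s allowed; the collar, narrow roller and wide roller each measure within about 1.5 mm of centre along their own rests, but the hand-in call returned no verdict.

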